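# Put the stacking cups away and shut the utensil chest

### The job

Put all the stacking cups on the table away in the chest, each nested upright in the stack of its own size that has been started there. When all are in, lift the knee of the lid's folding stay past centre to unlock it and bring the lid down until it is fully shut, without letting it slam. Leave the other things on the table where they are.

Things in the scene. Friction and masses are not known exactly. Their poses are not given: they have to be found in the camera images.
- chest: Cream utensil chest, fixed to the table: 200 mm deep (its x), 292 mm long (its y), 150 mm high; walls and floor 6 mm thick. Origin: centre of its underside, z up. The lid is hinged along the top of the +x wall; the front, where the lid comes down, is the -x wall. The folding stay stands inside, against the -y end wall. Inside lies a fixed steel cup rack, a plate with its top 54 mm above the chest's underside.
- lid_hinge (a point): Middle of the lid's hinge line, which runs along the chest's y on top of its +x wall (chest frame x = +100 mm, z = +150 mm). The propped lid leans over the opening: 70 mm above the rim its inner face is 12 mm in front of this line, at its top edge 35 mm.
- lid (a joint): Steel lid, 202 mm from hinge to front edge, 296 mm long, 9 mm thick, 0.5 kg. Rad: 0 = propped open (80 degrees above shut), grows as it comes down, 1.396 = shut on the rim. While the stay is locked it cannot come down. The hinge is stiff: once unlocked the lid stays where it is left; about 3 N at its front edge, pushed from its outer face, brings it down.
- lid_edge (a point): Middle of the lid's front edge, on its outer face (the upper one when shut), 202 mm from the hinge line. Its x axis points from the front edge to the hinge, its z axis out of the outer face.
- stay_knee (a joint): Knee of the folding stay, rad. 0 = locked on its stop, 0.14 beyond centre; 0.14 = arms in line; more = unlocked, folding as the lid comes down, about 3.0 when shut. To unlock, lift the knee up and to the chest's front along its circle about stay_pivot: past centre after 6 mm of travel, well unlocked after 20 mm; following the circle further draws the lid down.
- stay_pivot (a point): Lower pivot of the stay, on the -y end wall (chest frame x = -12 mm, y = -126 mm, z = +112 mm); its axis runs along y. The lower arm, 70 mm long, goes from here up to the knee, the upper arm, 95 mm, from the knee to the lid, 104 mm from the hinge line.
- stay_grip (a point): Middle of the black finger grip at the knee: a round bar, 18 mm thick and 40 mm long, along the chest's y, sticking out from the stay into the chest's opening; this point is 25 mm from the lower arm. Locked, it lies 18 mm above the rim and 70 mm in front of the hinge line.
- large_base: Large steel stacking cup, the first of its stack: it hangs by its collar in a hole of the rack, loose, in mid-chest (x -18, y 0 mm). Origin: centre of its underside, z up. 70 mm high; the top 23 mm is a straight collar, 68 mm outside, 62 inside; below that it tapers from 58 to 41 mm. Nested, a collar rests on the rim of the cup below (origins 23 mm apart), 1.5 mm play all round.
- small_base: Small steel stacking cup, the first of its stack: it hangs by its collar in a hole of the rack, loose, nearer the +y end (x -18, y +88 mm). Origin: centre of its underside, z up. 58 mm high; the top 23 mm is a straight collar, 56 mm outside, 50 inside; below that it tapers from 46 to 33 mm. Nests 23 mm a cup.
- large1: Large stacking cup (as large_base: 70 mm high, collar 68 mm), standing on the table among other things, mouth up; 0.10 to 0.17 kg. May be absent. Origin: centre of its underside.
- large2: Large stacking cup (as large_base: 70 mm high, collar 68 mm), standing on the table among other things, mouth up; 0.10 to 0.17 kg. May be absent. Origin: centre of its underside.
- large3: Large stacking cup (as large_base: 70 mm high, collar 68 mm), standing on the table among other things, mouth up; 0.10 to 0.17 kg. May be absent. Origin: centre of its underside.
- small1: Small stacking cup (as small_base: 58 mm high, collar 56 mm), standing on the table among other things, mouth up; 0.08 to 0.13 kg. May be absent. Origin: centre of its underside.
- small2: Small stacking cup (as small_base: 58 mm high, collar 56 mm), standing on the table among other things, mouth up; 0.08 to 0.13 kg. May be absent. Origin: centre of its underside.
- small3: Small stacking cup (as small_base: 58 mm high, collar 56 mm), standing on the table among other things, mouth up; 0.08 to 0.13 kg. May be absent. Origin: centre of its underside.
- sauce_dish: White ceramic dish, 76 mm wide, 32 mm high, among the cups; bystander.
- plum_jar: Green glass jar, 62 mm wide, 85 mm high; bystander.
- paddle: Wooden paddle, 180 mm long, 46 mm wide, lying flat, handle to its -x; bystander.
- bean_tin: Small tin, 74 mm wide, 80 mm high; bystander.
- syrup: Amber bottle, 64 mm wide, 170 mm high, on the hinge side of the chest; bystander.
- weight: Brass weight, 48 mm wide, 45 mm high; bystander.

How it is judged (in metres and radians):
On the way, in this order (a step that is already met when the one before it is completed fails the run):
1. every cup is nested in the stack of its size in the chest, with the lid still propped (horizontal distance between each of large1, large2, large3 and large_base below 0.01 m and angle between each of large1, large2, large3, small1, small2, small3, large_base, small_base's own z axis and vertical below 0.1 rad and (z of large1 in the frame of large_base between 0.019 and 0.027 m or z of large1 in the frame of large_base between 0.042 and 0.05 m or z of large1 in the frame of large_base between 0.065 and 0.073 m) and (z of large2 in the frame of large_base between 0.019 and 0.027 m or z of large2 in the frame of large_base between 0.042 and 0.05 m or z of large2 in the frame of large_base between 0.065 and 0.073 m) and (z of large3 in the frame of large_base between 0.019 and 0.027 m or z of large3 in the frame of large_base between 0.042 and 0.05 m or z of large3 in the frame of large_base between 0.065 and 0.073 m) and horizontal distance between each of small1, small2, small3 and small_base below 0.01 m and (z of small1 in the frame of small_base between 0.019 and 0.027 m or z of small1 in the frame of small_base between 0.042 and 0.05 m or z of small1 in the frame of small_base between 0.065 and 0.073 m) and (z of small2 in the frame of small_base between 0.019 and 0.027 m or z of small2 in the frame of small_base between 0.042 and 0.05 m or z of small2 in the frame of small_base between 0.065 and 0.073 m) and (z of small3 in the frame of small_base between 0.019 and 0.027 m or z of small3 in the frame of small_base between 0.042 and 0.05 m or z of small3 in the frame of small_base between 0.065 and 0.073 m) and x of large_base in the frame of chest between -0.026 and -0.01 m and y of large_base in the frame of chest between -0.008 and 0.008 m and z of large_base in the frame of chest below 0.013 m and x of small_base in the frame of chest between -0.026 and -0.01 m and y of small_base in the frame of chest between 0.08 and 0.096 m and z of small_base in the frame of chest below 0.025 m and value of joint lid below 0.1 rad), for 0.2 s.
2. the stay's knee is lifted past centre (value of joint stay_knee above 0.28 rad), for 0.1 s.
3. the lid is shut (value of joint lid above 1.355 rad), for 0.2 s.
At the end, for the whole second after the job is handed in: Every cup is nested in the stack of its own size: within 10 mm of the base cup's axis, tilted less than 0.1 rad, its origin 23, 46 or 69 mm (within 4 mm) above the base cup's; both base cups sit upright in their holes of the rack; the lid is shut (joint over 1.355 of 1.396 rad); all at rest (horizontal distance between each of large1, large2, large3 and large_base below 0.01 m and angle between each of large1, large2, large3, small1, small2, small3, large_base, small_base's own z axis and vertical below 0.1 rad and (z of large1 in the frame of large_base between 0.019 and 0.027 m or z of large1 in the frame of large_base between 0.042 and 0.05 m or z of large1 in the frame of large_base between 0.065 and 0.073 m) and (z of large2 in the frame of large_base between 0.019 and 0.027 m or z of large2 in the frame of large_base between 0.042 and 0.05 m or z of large2 in the frame of large_base between 0.065 and 0.073 m) and (z of large3 in the frame of large_base between 0.019 and 0.027 m or z of large3 in the frame of large_base between 0.042 and 0.05 m or z of large3 in the frame of large_base between 0.065 and 0.073 m) and horizontal distance between each of small1, small2, small3 and small_base below 0.01 m and (z of small1 in the frame of small_base between 0.019 and 0.027 m or z of small1 in the frame of small_base between 0.042 and 0.05 m or z of small1 in the frame of small_base between 0.065 and 0.073 m) and (z of small2 in the frame of small_base between 0.019 and 0.027 m or z of small2 in the frame of small_base between 0.042 and 0.05 m or z of small2 in the frame of small_base between 0.065 and 0.073 m) and (z of small3 in the frame of small_base between 0.019 and 0.027 m or z of small3 in the frame of small_base between 0.042 and 0.05 m or z of small3 in the frame of small_base between 0.065 and 0.073 m) and x of large_base in the frame of chest between -0.026 and -0.01 m and y of large_base in the frame of chest between -0.008 and 0.008 m and z of large_base in the frame of chest below 0.013 m and x of small_base in the frame of chest between -0.026 and -0.01 m and y of small_base in the frame of chest between 0.08 and 0.096 m and z of small_base in the frame of chest below 0.025 m and value of joint lid above 1.355 rad and linear speed of each of large1, large2, large3, small1, small2, small3, large_base, small_base below 0.03 m/s); the robot touches nothing.
It fails at once if the lid falls or is slammed faster than 1.5 rad/s (velocity of joint lid above 1.5 rad/s).
It fails at once if one of the other things on the table is moved by more than 50 mm or tipped over (distance of any of sauce_dish, plum_jar, paddle, bean_tin, syrup, weight from where it was at the start of the episode above 0.05 m or angle between any of sauce_dish, plum_jar, paddle, bean_tin, syrup, weight's own z axis and vertical above 0.5 rad).
Of large1, large2, large3, small1, small2, small3 only 4 to 6 are there at a start; the rules pass over those that are not, and their reading is None.
At some moment in a run one of large1, large2, large3, small1, small2, small3 may be knocked a few centimetres aside while the robot is not near it.
It also fails if it takes over 210 s, if anything falls off the work surface, if the arm or the gripper's body presses on something with over 40 N, if the wrist force passes 120 N, or if a joint passes its speed limit or range.

### The arm

A 6-joint arm with a two-finger parallel gripper is mounted at the origin on the work surface. World frame = base frame: x ahead of the robot, y to its left, z up, the work surface at z = 0. Lengths are in m, angles in degrees, forces in N, time in s.
With the tool pointing down it reaches from about 0.3 to 0.75 m from the base axis. Payload 8.5 kg.
Tool frame: the origin (TCP) lies at the very end of the fingers, on their centre line; the grasp point (between the pads) lies 19 mm behind it; z points along the fingers, y is the line along which they close (so a half turn about z gives the same grasp; the last joint's range is limited). The gripper opens to 85 mm and grips with 20 to 120 N. Pads are 22 mm wide; open, the fingers measure 114 mm over their backs; the gripper's body (76 mm by 85 mm) begins 54 mm behind the grasp point. The pads swing forward as they close: fully open they stand 13 mm farther back than shut.
Start: joints at [-83.497, 21.807, 74.336, -0, 83.858, -12.336], TCP at [0.178, -0.521, 0.231] pointing down, gripper open.
Joint ranges: [-178.18, 178.18], [-50.72, 133.34], [12.68, 142.11], [-81.47, 261.47], [9.98, 163.14], [-165.26, 165.26]. Speed limits (degrees/s): [136.94, 136.94, 180, 180, 180, 180].

### API

Orientations are given as a 3x3 rotation matrix whose columns are the frame's x, y, z axes.
In Python, from rig import env gives the robot as it stands.
- The arm moves only by the tool move_arm, never from a script. Its argument "plan" is a list of rows, each a list of 7 numbers: the turn, a rotation vector about the tool's x, y, z in degrees, then the shift along the tool's x, y, z in cm, then the gripper command: -1 is shut, 1 is fully open, values between are in proportion. In form: [[ax, ay, az, tx, ty, tz, jaw], ...]. A call has 1 to 5 rows; each row is the pose to reach, as a shift and turn from the pose commanded when the call began, along the tool's axes at that moment; what a row does not reach only later rows make up. A row lasts 1/10 s, in which the tool goes at most 50 mm and 8.59 degrees, less where a joint would pass 70% of its speed; a pose out of reach is approached as far as the arm can. A call with a gripper value outside its range is refused whole. The fingers move at their own pace and stop on an object; "squeeze" is the grip in N (left out, the last holds). Time passes only in rows, so rows that repeat a pose let the fingers close. It gives the time, the measured TCP pose, the force, the opening and the grip force at its end, in the units of the state.
- env.observe(): the state, without advancing time (a new reading comes with each control period).
- env.get_image(name): name is "scene" or "top"; returns a dict with "color" (384x512x3 uint8, red, green, blue), "fov_y" (degrees; the focal length in pixels is half the picture's height over the tangent of half this angle, whatever the lens; pixels are square), "cx", "cy" (the principal point, pixels), "distortion" ([k1, k2, p1, p2, k3] as OpenCV has them; the pictures are not rectified), "R" (3x3) and "t" (3): a world point X has camera coordinates R X + t. Camera axes: x right, y down, z forward; pixel columns grow to the right and rows downward; lengths in m; the calibration is good to about 2 mm. A picture is of the moment at which its call begins. There is no depth.
- env.close_job(): hands the job in; it is judged then, once.
Trained networks look in a picture, given as the dict that the camera call returned (one of the last four; its "shot" number tells which), for a name from the list of things; names that differ only in an ending like _2 or _b are one class to them, and where a whole thing is asked for, a point or a joint stands for the part that bears it (a point fixed in the world has none). Each returns a list of dicts, best first, with "conf" (0 to 1); they miss things now and then, are a little off and sometimes report something else, mostly with a low value. They report only what shows in the picture. A call takes as long as a camera call.
- env.outline_of(target, picture): "mask" (384x512 bool, what is visible of it) and "bbox" ([centre column, centre row, width, height] in pixels, round what is visible of it).
- env.tip_of(target, picture): "pixel" ([column, row] in pixels: a listed point, or the origin of a listed thing).
The state is a dict: "time_s": time; "q": joint angles; "qvel": joint speeds; "joint_efforts": joint torques, N m; "position": TCP position; "tool_rot": TCP orientation; "ft_force": force on the tool from outside, world axes, zero at the start; "wrist_torque": the same for the moment, N m; "grip_width": finger opening in m; "gripper_force": force on a finger pad.
Only numpy, scipy, OpenCV 4.12 (cv2) and the standard library are available. Lean on these libraries where they do the work, as an engineer would, in place of code of your own. Each camera call takes 0.05 s, during which the arm holds its last target. There are 200 camera calls.

## Working session

There is one attempt and no reset: what is moved stays moved. The work goes in short steps, Python scripts to look and compute and a tool call to move; the robot and the scene stay as the last step left them, time stands still between calls to the robot, and variables do not carry over. Pictures are saved under pics/ and viewed, at most 14 in all, crops included, and the job is handed in when it is done.

Besides the shell and the picture viewer there is one more tool, called after ">>>" in YAML: its name, and indented under it one key for each argument. move_arm: Moves the arm, as the interface text tells. Its arguments: {"type":"object","properties":{"plan":{"type":"array"},"squeeze":{"type":"number"}},"required":["plan"]}

```bash
ls; mkdir -p pics; cat > h.py <<'E'
import numpy as np, cv2, pickle
from rig import env
def K(p):
    f=192/np.tan(np.radians(p["fov_y"])/2); return np.array([[f,0,p["cx"]],[0,f,p["cy"]],[0,0,1.]])
def ray(p,px):
    u=cv2.undistortPoints(np.array([[px]],float),K(p),np.array(p["distortion"],float))[0,0]
    R=np.array(p["R"]);t=np.array(p["t"]); return -R.T@t, R.T@np.array([u[0],u[1],1.])
def onz(p,px,z):
    o,d=ray(p,px); return o+d*(z-o[2])/d[2]
def proj(p,X):
    R=np.array(p["R"]); return cv2.projectPoints(np.atleast_2d(np.array(X,float)),cv2.Rodrigues(R)[0],np.array(p["t"],float),K(p),np.array(p["distortion"],float))[0][:,0]
def save(p,n): cv2.imwrite("pics/"+n,p["color"][:,:,::-1])
E
python3 - <<'E'
from h import *
np.set_printoptions(precision=3,suppress=True)
P={n:env.get_image(n) for n in("scene","top")}
im=np.hstack([P["scene"]["color"],P["top"]["color"]])
for n in P: save(P[n],n+"0.png"); print(n,ray(P[n],[256,192]))
for n in ["chest","large1","small1","large_base","small_base","sauce_dish","plum_jar","paddle","bean_tin","syrup","weight","stay_grip","lid_edge","lid_hinge"]:
    for c in P:
        for d in env.tip_of(n,P[c])[:7]:
            print(n,c,round(d["conf"],2),np.round(d["pixel"]),onz(P[c],d["pixel"],0 if 'lid' not in n and 'stay' not in n else 0.15)[:2])
print(env.observe())
E
```

```text
pics
scene (array([ 1.221, -0.286,  1.557]), array([-0.468,  0.202, -0.861]))
top (array([0.436, 0.027, 1.424]), array([ 0.068,  0.013, -0.998]))
chest scene 0.74 [293. 219.] [0.539 0.153]
chest top 0.77 [227. 189.] [0.543 0.142]
chest top 0.73 [326. 151.] [ 0.679 -0.186]
large1 scene 0.68 [235. 223.] [ 0.462 -0.047]
large1 scene 0.68 [197. 234.] [ 0.442 -0.189]
large1 scene 0.53 [217. 255.] [ 0.55  -0.155]
large1 top 0.82 [328. 222.] [ 0.441 -0.198]
large1 top 0.7 [322. 194.] [ 0.533 -0.177]
large1 top 0.57 [282. 217.] [ 0.454 -0.043]
small1 scene 0.55 [148. 286.] [ 0.557 -0.416]
small1 top 0.56 [390. 188.] [ 0.559 -0.406]
large_base scene 0.67 [284. 222.] [0.533 0.117]
large_base top 0.56 [227. 187.] [0.549 0.142]
small_base scene 0.56 [277. 201.] [0.442 0.134]
small_base scene 0.3 [170. 241.] [ 0.429 -0.289]
small_base top 0.47 [231. 217.] [0.448 0.127]
sauce_dish scene 0.73 [172. 239.] [ 0.425 -0.278]
plum_jar scene 0.87 [129. 255.] [ 0.419 -0.445]
plum_jar top 0.71 [401. 233.] [ 0.411 -0.446]
paddle scene 0.62 [222. 290.] [ 0.679 -0.187]
paddle top 0.82 [327. 151.] [ 0.681 -0.19
[... 604 characters left out ...]
 [183. 184.] [0.543 0.264]
lid_hinge scene 0.67 [317. 186.] [0.526 0.243]
lid_hinge top 0.84 [191. 189.] [0.528 0.241]
lid_hinge top 0.5 [124. 218.] [0.434 0.441]
{'time_s': 1.5, 'q': array([-83.497,  21.805,  74.336,   0.001,  83.858, -12.336]), 'qvel': array([ 0.039, -0.036,  0.072, -0.011, -0.045, -0.106]), 'joint_efforts': array([  0.   , -44.832, -23.146,  -0.   ,   0.001,   0.   ]), 'position': array([ 0.178, -0.521,  0.231]), 'tool_rot': array([[ 0.946,  0.323,  0.   ],
       [ 0.323, -0.946, -0.   ],
       [ 0.   ,  0.   , -1.   ]]), 'ft_force': array([-0.083, -0.535,  0.21 ]), 'wrist_torque': array([-0.025,  0.047, -0.015]), 'gripper_force': 0.0, 'grip_width': 0.08569709740802858}
```

View pics/scene0.png

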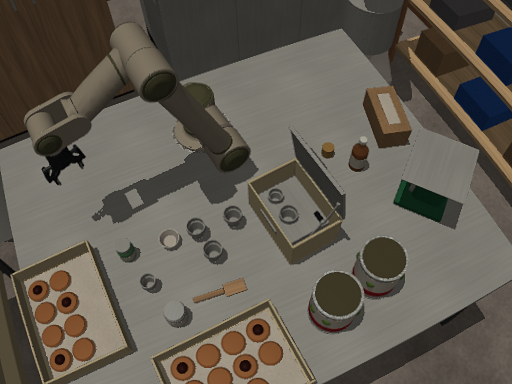

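View pics/top0.png

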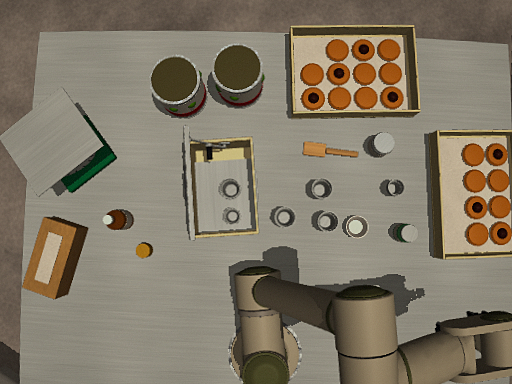

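The scene shows three larger cups at scene (196,228), (233,214) and (213,251), and a small one at (149,283). The dish is at (171,240). The chest's hinge side faces world +y, and the stay is at the far (+x) end. Next I'll fit the cup silhouettes to get sizes and positions.

```bash
cat >> h.py <<'E'
from scipy.optimize import minimize, least_squares
DIM={"large":(.0205,.029,.034,.047,.070),"small":(.0165,.023,.028,.035,.058)}
a_=np.linspace(0,2*np.pi,40,endpoint=False)
def ring(x,y,r,z): return np.c_[x+r*np.cos(a_),y+r*np.sin(a_),0*a_+z]
def sil(p,kind,x,y,z0=0,collar=False):
    rb,rt,rc,hc,h=DIM[kind]
    L=[ring(x,y,rc,z0+hc),ring(x,y,rc,z0+h)]+([] if collar else [ring(x,y,rb,z0)])
    hull=cv2.convexHull(proj(p,np.vstack(L)).astype(np.float32))
    m=np.zeros((384*4,512*4),np.uint8)
    cv2.fillConvexPoly(m,np.round((hull+.5)*4*16).astype(np.int32),1,shift=4)
    return cv2.resize(m.astype(np.float32),(512,384),interpolation=cv2.INTER_AREA)
def fit(obs,kind,x0,**k):
    "obs: list of (pic, mask)"
    def c(v):
        s=0
        for p,m in obs:
            r=sil(p,kind,v[0],v[1],**k); s+=np.abs(r-m).sum()/(r.sum()+m.sum())*2
        return s/len(obs)
    r=minimize(c,x0,method="Nelder-Mead",options=dict(initial_simplex=[x0,np.add(x0,[.008,0]),np.add(x0,[0,.008])],xatol=2e-4,fatol=1e-4,maxiter=60))
    return r.x,r.fun
def masks(n,pics,x0,z,tol=.035):
    out=[]
    for p in pics:
        best=[d for d in env.outline_of(n,p) if d["conf"]>.25 and np.hypot(*(onz(p,d["bbox"][:2],z)[:2]-x0))<tol]
        if best: out.append((p,best[0]["mask"].astype(np.float32)))
    return out
def find(pics,x0,kinds=("large","small"),z0=0,collar=False,names=None):
    for k in kinds:
        o=masks((names or k+"1"),pics,np.array(x0),z0+.045)
        if not o: print(k,x0,"none"); continue
        x,f=fit(o,k,np.array(x0),z0=z0,collar=collar); print(k,x0,len(o),"->",np.round(x,4),"err",round(f,3))
def shots(): return [env.get_image("scene"),env.get_image("top")]
def tri(A,B):
    (o1,d1),(o2,d2)=A,B
    s=np.linalg.lstsq(np.c_[d1,-d2],o2-o1,rcond=None)[0]
    return (o1+d1*s[0]+o2+d2*s[1])/2, np.linalg.norm(o1+d1*s[0]-o2-d2*s[1])
E
python3 - <<'E'
from h import *
P=shots()
for x in [(.445,-.193),(.535,-.175),(.456,-.045),(.557,-.41)]:
    for n in ("large1","small1"): find(P,x,names=n)
for n,x,z in (("large_base",(.535,.122),.007),("small_base",(.448,.127),.019)):
    find(P,x,kinds=(n[:5],),z0=z,collar=True,names=n)
for n in ("stay_grip","lid_hinge","lid_edge","chest"):
    t=[env.tip_of(n,p)[0]["pixel"] for p in P]
    print(n,tri(*[ray(p,q) for p,q in zip(P,t)]))
c=P[1]["color"][110:270,170:440]; cv2.imwrite("pics/crop.png",cv2.resize(c,None,fx=2.9,fy=2.9,interpolation=cv2.INTER_CUBIC)[:,:,::-1])
E
```

```text
large (0.445, -0.193) 2 -> [ 0.4436 -0.1856] err 0.078
small (0.445, -0.193) 2 -> [ 0.4429 -0.189 ] err 0.38
large (0.445, -0.193) none
small (0.445, -0.193) none
large (0.535, -0.175) 2 -> [ 0.5497 -0.1636] err 0.11
small (0.535, -0.175) 2 -> [ 0.5478 -0.1654] err 0.305
large (0.535, -0.175) none
small (0.535, -0.175) none
large (0.456, -0.045) 2 -> [ 0.4534 -0.0475] err 0.097
small (0.456, -0.045) 2 -> [ 0.452  -0.0474] err 0.294
large (0.456, -0.045) none
small (0.456, -0.045) none
large (0.557, -0.41) none
small (0.557, -0.41) none
large (0.557, -0.41) 2 -> [ 0.5611 -0.4054] err 0.436
small (0.557, -0.41) 2 -> [ 0.5603 -0.4082] err 0.093
large (0.535, 0.122) 2 -> [0.5405 0.129 ] err 0.081
small (0.448, 0.127) 2 -> [0.4539 0.1201] err 0.075
stay_grip (array([0.63789226, 0.18937284, 0.16936892]), np.float64(0.009104862251611645))
lid_hinge (array([0.52899769, 0.24566725, 0.14037439]), np.float64(0.004862367708143824))
lid_edge (array([0.52808192, 0.22099733, 0.34557596]), np.float64(0.0006636518152210315))
chest (array([0.53793938, 0.13592819, 0.02540245]), np.float64(0.005622913578100385))
```

View pics/crop.png

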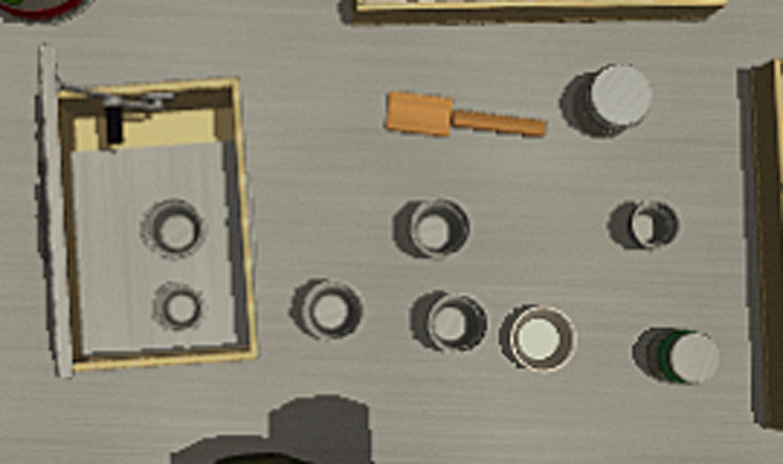

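The crop shows three large cups at crop (435,225), (328,308) and (450,322), and one small cup at (645,225), so four cups in all. The base cups are at (175,228) and (181,308), and the black stay grip is at (113,125). I'll take the small cup first.

>>> move_arm:
  plan:
    - [0,0,7,5,0.2,0,1]
    - [0,0,13,10,0.4,0,1]
    - [0,0,13,15,0.6,0,1]
    - [0,0,13,20,0.8,0,1]
    - [0,0,13,20,0.8,0,1]
  squeeze: 40

```text
time_s: 4.3
position: [0.3741, -0.4611, 0.231]
tool_rot: [[0.994, 0.108, 0.001], [0.108, -0.994, 0.001], [0.001, -0.0, -1.0]]
ft_force: [-1.2, -0.2, 0.3]
grip_width: 0.0855
gripper_force: 0.0
```

```bash
cat >> h.py <<'E'
def go(*targets):
    s=env.observe(); R=s["tool_rot"]; prev=s["position"]
    np.set_printoptions(precision=3,suppress=True)
    print(round(s["time_s"],1),prev,"y",R[:,1],"z",R[:,2],"w",round(s["grip_width"],4),"F",s["ft_force"],round(s["gripper_force"],1))
    for t in targets: print(t,"cm, from here",np.round(R.T@(np.array(t)-s["position"])*100,2))
E
python3 -c "
from h import *
go((.5603,-.4082,.231),(.5603,-.4082,.037),(.4539,.1201,.24))"
```

```text
4.3 [ 0.374 -0.461  0.231] y [ 0.108 -0.994 -0.   ] z [ 0.001  0.001 -1.   ] w 0.0855 F [-1.247 -0.185  0.327] 0.0
(0.5603, -0.4082, 0.231) cm, from here [19.08 -3.25  0.03]
(0.5603, -0.4082, 0.037) cm, from here [19.05 -3.24 19.43]
(0.4539, 0.1201, 0.24) cm, from here [ 14.2  -56.92  -0.85]
```

>>> move_arm:
  plan:
    - [0,0,0,4.8,-0.8,3,1]
    - [0,0,0,9.5,-1.6,6,1]
    - [0,0,0,14.5,-2.4,9,1]
    - [0,0,0,19.1,-3.25,10,1]
    - [0,0,0,19.1,-3.25,10,1]

```text
time_s: 4.8
position: [0.5584, -0.4098, 0.1286]
tool_rot: [[0.995, 0.104, -0.002], [0.104, -0.995, 0.003], [-0.002, -0.003, -1.0]]
ft_force: [-0.7, -0.7, -0.8]
grip_width: 0.0852
gripper_force: 0.0
```

>>> move_arm:
  plan:
    - [0,0,0,0,0,4,1]
    - [0,0,0,0,0,7,1]
    - [0,0,0,0,0,9.7,1]
    - [0,0,0,0,0,9.7,-1]
    - [0,0,0,0,0,9.7,-1]

```text
time_s: 5.3
position: [0.556, -0.4124, 0.035]
tool_rot: [[0.995, 0.101, 0.0], [0.101, -0.995, -0.0], [0.0, 0.0, -1.0]]
ft_force: [-0.1, -0.4, 0.3]
grip_width: 0.059
gripper_force: 0.7
```

>>> move_arm:
  plan:
    - [0,0,0,0,0,0,-1]
    - [0,0,0,0,0,0,-1]
    - [0,0,0,0,0,0,-1]
    - [0,0,0,0,0,0,-1]
    - [0,0,0,0,0,0,-1]

```text
time_s: 5.8
position: [0.5566, -0.4123, 0.0357]
tool_rot: [[0.995, 0.102, 0.002], [0.102, -0.995, -0.002], [0.001, 0.002, -1.0]]
ft_force: [-0.4, 0.5, 5.9]
grip_width: 0.0551
gripper_force: 42.9
```

>>> move_arm:
  plan:
    - [0,0,0,0,0,-2,-1]
    - [0,0,0,0,0,-6,-1]
    - [0,0,0,0,0,-11,-1]
    - [0,0,0,-0.4,-4,-16,-1]
    - [0,0,0,-0.9,-9,-20,-1]

```text
time_s: 6.3
position: [0.542, -0.3441, 0.2179]
tool_rot: [[0.995, 0.1, 0.001], [0.1, -0.995, -0.001], [0.001, 0.001, -1.0]]
ft_force: [0.6, 0.7, -1.1]
grip_width: 0.0551
gripper_force: 42.8
```

>>> move_arm:
  plan:
    - [0,0,0,-0.5,-4.8,0,-1]
    - [0,0,0,-0.9,-9.6,0,-1]
    - [0,0,0,-1.4,-14.4,0,-1]
    - [0,0,0,-1.8,-19.2,0,-1]
    - [0,0,0,-2.2,-24,0,-1]

```text
time_s: 6.8
position: [0.4951, -0.1056, 0.2161]
tool_rot: [[0.995, 0.101, 0.0], [0.101, -0.995, 0.0], [0.0, -0.0, -1.0]]
ft_force: [0.9, -0.4, -0.3]
grip_width: 0.0549
gripper_force: 42.8
```

>>> move_arm:
  plan:
    - [0,0,0,-0.5,-4.5,0,-1]
    - [0,0,0,-0.9,-9,0,-1]
    - [0,0,0,-1.3,-13,0,-1]
    - [0,0,0,-1.7,-17,0,-1]
    - [0,0,0,-2,-20,0,-1]

```text
time_s: 7.3
position: [0.4547, 0.0915, 0.2161]
tool_rot: [[0.995, 0.103, -0.0], [0.103, -0.995, 0.0], [0.0, -0.0, -1.0]]
ft_force: [0.2, -0.3, -0.6]
grip_width: 0.0552
gripper_force: 42.8
```

>>> move_arm:
  plan:
    - [0,0,0,0,0,0,-1]
    - [0,0,0,0,0,0,-1]
    - [0,0,0,0,0,0,-1]

```text
time_s: 7.6
position: [0.456, 0.0888, 0.216]
tool_rot: [[0.995, 0.101, -0.0], [0.101, -0.995, -0.0], [-0.0, 0.0, -1.0]]
ft_force: [0.2, 0.3, -0.9]
grip_width: 0.0548
gripper_force: 42.8
```

```bash
python3 -c "
from h import *
go((.4498,.1197,.24),(.4498,.1197,.12))
P=shots(); print(env.observe()['position'])
im=np.hstack([cv2.resize(P[0]['color'][130:280,200:360],None,fx=2.4,fy=2.4),cv2.resize(P[1]['color'][120:270,150:310],None,fx=2.4,fy=2.4)])
cv2.imwrite('pics/p1.png',im[:,:,::-1])"
```

```text
7.6 [0.456 0.089 0.216] y [ 0.101 -0.995  0.   ] z [-0. -0. -1.] w 0.0548 F [ 0.19   0.328 -0.861] 42.8
(0.4498, 0.1197, 0.24) cm, from here [-0.3  -3.14 -2.41]
(0.4498, 0.1197, 0.12) cm, from here [-0.3  -3.14  9.59]
[0.456 0.089 0.216]
```

View pics/p1.png

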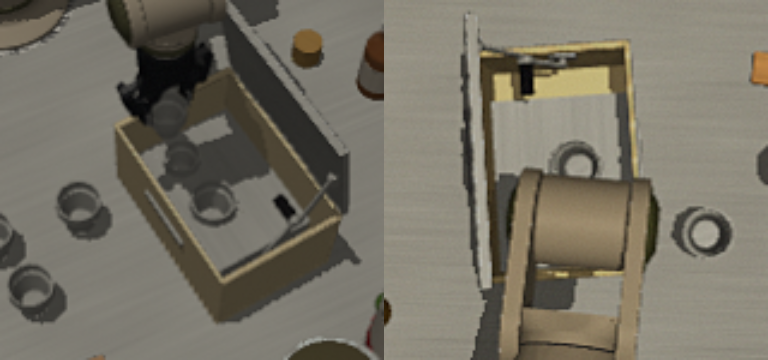

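The cup hangs in the gripper at (165,112), the base cup is at (182,158), and the lid stands clear of the wrist. Moving over and going down.

>>> move_arm:
  plan:
    - [0,0,0,-0.3,-3.1,0,-1]
    - [0,0,0,-0.3,-3.1,4,-1]
    - [0,0,0,-0.3,-3.1,8,-1]
    - [0,0,0,-0.3,-3.1,10,-1]
    - [0,0,0,-0.3,-3.1,11,-1]

```text
time_s: 8.2
position: [0.4491, 0.1193, 0.1043]
tool_rot: [[0.995, 0.101, -0.003], [0.101, -0.995, -0.0], [-0.003, -0.0, -1.0]]
ft_force: [0.2, 0.1, -1.0]
grip_width: 0.0553
gripper_force: 42.9
```

>>> move_arm:
  plan:
    - [0,0,0,0,0,0.6,-1]
    - [0,0,0,0,0,1.1,-1]
    - [0,0,0,0,0,1.6,-1]
    - [0,0,0,0,0,1.6,-1]

```text
time_s: 8.6
position: [0.4497, 0.1199, 0.09]
tool_rot: [[0.995, 0.102, 0.0], [0.102, -0.995, 0.0], [0.0, 0.0, -1.0]]
ft_force: [0.8, 0.8, -0.9]
grip_width: 0.0552
gripper_force: 42.9
```

>>> move_arm:
  plan:
    - [0,0,0,0,0,0.4,-1]
    - [0,0,0,0,0,0.7,-1]
    - [0,0,0,0,0,1.0,-1]
    - [0,0,0,0,0,1.0,-1]

```text
time_s: 9.0
position: [0.4495, 0.12, 0.0796]
tool_rot: [[0.995, 0.102, -0.001], [0.102, -0.995, 0.0], [-0.001, -0.0, -1.0]]
ft_force: [0.6, -0.1, -2.2]
grip_width: 0.0547
gripper_force: 42.9
```

Little contact force, so the fit is good. Release, then lift slowly.

>>> move_arm:
  plan:
    - [0,0,0,0,0,0.15,-0.2]
    - [0,0,0,0,0,0.15,0.3]
    - [0,0,0,0,0,0.15,0.7]
    - [0,0,0,0,0,0.15,0.8]
    - [0,0,0,0,0,-0.5,0.8]

```text
time_s: 9.5
position: [0.4494, 0.1201, 0.0848]
tool_rot: [[0.995, 0.102, -0.001], [0.102, -0.995, 0.0], [-0.001, -0.0, -1.0]]
ft_force: [0.1, -0.8, -0.2]
grip_width: 0.077
gripper_force: 0.0
```

>>> move_arm:
  plan:
    - [0,0,0,0,0,-2,0.8]
    - [0,0,0,0,0,-5,0.8]
    - [0,0,0,0,0,-9,0.9]
    - [0,0,0,0,3,-13,1]
    - [0,0,0,0,7.5,-15,1]

```text
time_s: 10.0
position: [0.4577, 0.0457, 0.2389]
tool_rot: [[0.994, 0.105, 0.006], [0.105, -0.994, -0.0], [0.006, 0.001, -1.0]]
ft_force: [0.4, -0.3, -0.3]
grip_width: 0.0855
gripper_force: 0.0
```

>>> move_arm:
  plan:
    - [0,0,0,0,4,0,1]
    - [0,0,0,0,8,0,1]
    - [0,0,0,0,8,0,1]

```text
time_s: 10.3
position: [0.4658, -0.0378, 0.2355]
tool_rot: [[0.995, 0.097, 0.001], [0.097, -0.995, -0.001], [0.001, 0.001, -1.0]]
ft_force: [0.6, 0.6, 0.1]
grip_width: 0.0855
gripper_force: 0.0
```

```bash
python3 -c "
from h import *
go((.4534,-.0475,.231),(.4534,-.0475,.044))
P=shots()
find(P,(.4539,.1201),kinds=('small',),z0=.042,collar=True,names='small1')
find(P,(.4534,-.0475),kinds=('large',),names='large1')
im=np.hstack([cv2.resize(P[0]['color'][150:280,230:360],None,fx=3,fy=3),cv2.resize(P[1]['color'][120:250,160:290],None,fx=3,fy=3)])
cv2.imwrite('pics/p2.png',im[:,:,::-1])"
```

```text
10.3 [ 0.466 -0.038  0.236] y [ 0.097 -0.995  0.001] z [ 0.001 -0.001 -1.   ] w 0.0855 F [0.595 0.617 0.057] 0.0
(0.4534, -0.0475, 0.231) cm, from here [-1.33  0.84  0.45]
(0.4534, -0.0475, 0.044) cm, from here [-1.35  0.82 19.15]
small (0.4539, 0.1201) 2 -> [0.455 0.122] err 0.104
large (0.4534, -0.0475) 1 -> [ 0.456 -0.049] err 0.052
```

View pics/p2.png

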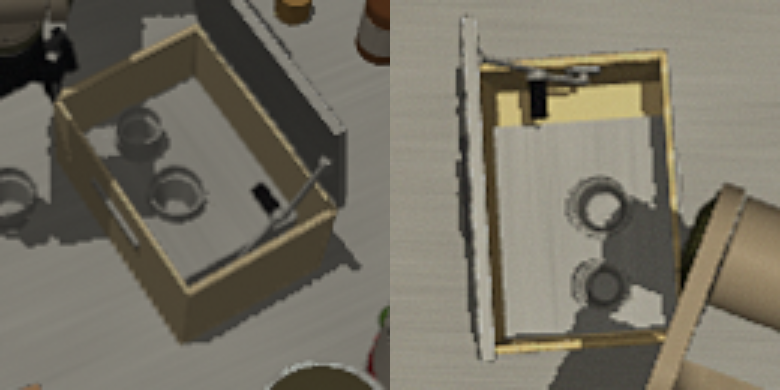

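The small cup sits level in its base at (138,128) in the left half and (603,285) in the right half. Now the first large cup.

>>> move_arm:
  plan:
    - [0,0,0,-0.6,0.4,3,1]
    - [0,0,0,-1.2,0.9,7,1]
    - [0,0,0,-1.2,0.9,10,1]
    - [0,0,0,-1.2,0.9,10.5,1]
    - [0,0,0,-1.2,0.9,10.5,1]

```text
time_s: 11.1
position: [0.4545, -0.0438, 0.1302]
tool_rot: [[0.995, 0.103, -0.001], [0.103, -0.995, 0.0], [-0.001, -0.0, -1.0]]
ft_force: [0.2, -0.5, 0.5]
grip_width: 0.0853
gripper_force: 0.0
```

```bash
python3 -c "
from h import *
go((.455,-.048,.12),(.455,-.048,.047))"
```

```text
11.1 [ 0.455 -0.044  0.13 ] y [ 0.103 -0.995 -0.   ] z [-0.001  0.    -1.   ] w 0.0853 F [ 0.218 -0.454  0.454] 0.0
(0.455, -0.048, 0.12) cm, from here [0.01 0.42 1.01]
(0.455, -0.048, 0.047) cm, from here [0.01 0.43 8.31]
```

>>> move_arm:
  plan:
    - [0,0,0,0,0.4,2,1]
    - [0,0,0,0,0.4,5,1]
    - [0,0,0,0,0.4,7.5,1]
    - [0,0,0,0,0.4,8.3,1]
    - [0,0,0,0,0.4,8.3,-1]

```text
time_s: 11.6
position: [0.4554, -0.0483, 0.0476]
tool_rot: [[0.995, 0.102, 0.001], [0.102, -0.995, -0.0], [0.001, 0.0, -1.0]]
ft_force: [1.3, -1.2, 1.0]
grip_width: 0.0734
gripper_force: 0.5
```

>>> move_arm:
  plan:
    - [0,0,0,0,0,0,-1]
    - [0,0,0,0,0,0,-1]
    - [0,0,0,0,0,0,-1]
    - [0,0,0,0,0,0,-1]
    - [0,0,0,0,0,0,-1]

```text
time_s: 12.1
position: [0.4558, -0.0486, 0.0486]
tool_rot: [[0.995, 0.102, 0.003], [0.102, -0.995, -0.001], [0.003, 0.001, -1.0]]
ft_force: [-0.4, -0.2, 8.0]
grip_width: 0.0667
gripper_force: 45.0
```

```bash
python3 -c "
from h import *
go((.5405,.129,.22),(.5405,.129,.047+.03))"
```

```text
12.1 [ 0.456 -0.049  0.049] y [ 0.102 -0.995  0.001] z [ 0.003 -0.001 -1.   ] w 0.0667 F [-0.441 -0.234  7.987] 45.0
(0.5405, 0.129, 0.22) cm, from here [ 10.29 -16.78 -17.13]
(0.5405, 0.129, 0.077) cm, from here [ 10.24 -16.8   -2.83]
```

>>> move_arm:
  plan:
    - [0,0,0,0,0,-3,-1]
    - [0,0,0,0,0,-8,-1]
    - [0,0,0,0,0,-13,-1]
    - [0,0,0,2,-3.3,-17,-1]
    - [0,0,0,4.5,-7.3,-17.5,-1]

```text
time_s: 12.6
position: [0.4927, 0.0268, 0.2272]
tool_rot: [[0.995, 0.098, 0.009], [0.098, -0.995, -0.002], [0.009, 0.003, -1.0]]
ft_force: [1.1, -0.6, -2.3]
grip_width: 0.0673
gripper_force: 46.5
```

>>> move_arm:
  plan:
    - [0,0,0,2.4,-4,0,-1]
    - [0,0,0,4.8,-8,0,-1]
    - [0,0,0,5.8,-9.5,0,-1]
    - [0,0,0,5.8,-9.5,0,-1]
    - [0,0,0,5.8,-9.5,0,-1]

```text
time_s: 13.1
position: [0.539, 0.1275, 0.222]
tool_rot: [[0.995, 0.102, -0.0], [0.102, -0.995, -0.0], [-0.0, 0.0, -1.0]]
ft_force: [0.2, -1.2, -1.0]
grip_width: 0.0671
gripper_force: 46.5
```

```bash
python3 -c "
from h import *
go((.5405,.129,.13),(.5405,.129,.078))"
```

```text
13.1 [0.539 0.128 0.222] y [ 0.102 -0.995  0.   ] z [-0. -0. -1.] w 0.0671 F [ 0.197 -1.153 -0.995] 46.5
(0.5405, 0.129, 0.13) cm, from here [ 0.16 -0.13  9.2 ]
(0.5405, 0.129, 0.078) cm, from here [ 0.16 -0.14 14.4 ]
```

>>> move_arm:
  plan:
    - [0,0,0,0.15,-0.15,4,-1]
    - [0,0,0,0.15,-0.15,8,-1]
    - [0,0,0,0.15,-0.15,10,-1]
    - [0,0,0,0.15,-0.15,11.5,-1]
    - [0,0,0,0.15,-0.15,12.5,-1]

```text
time_s: 13.6
position: [0.5402, 0.1281, 0.0961]
tool_rot: [[0.995, 0.1, -0.001], [0.1, -0.995, -0.0], [-0.001, 0.0, -1.0]]
ft_force: [0.5, 0.0, -1.0]
grip_width: 0.0669
gripper_force: 46.5
```

>>> move_arm:
  plan:
    - [0,0,0,0,0,0.5,-1]
    - [0,0,0,0,0,1.0,-1]
    - [0,0,0,0,0,1.4,-1]
    - [0,0,0,0,0,1.7,-1]
    - [0,0,0,0,0,1.7,-1]

```text
time_s: 14.1
position: [0.5407, 0.1293, 0.0796]
tool_rot: [[0.995, 0.102, 0.0], [0.102, -0.995, -0.0], [0.0, 0.0, -1.0]]
ft_force: [1.2, 0.1, -1.4]
grip_width: 0.067
gripper_force: 46.5
```

>>> move_arm:
  plan:
    - [0,0,0,0,0,0.15,-0.2]
    - [0,0,0,0,0,0.15,0.5]
    - [0,0,0,0,0,0.15,0.9]
    - [0,0,0,0,0,0.15,1]
    - [0,0,0,0,0,-0.5,1]

```text
time_s: 14.6
position: [0.5404, 0.1293, 0.0843]
tool_rot: [[0.995, 0.102, -0.001], [0.102, -0.995, -0.0], [-0.001, -0.0, -1.0]]
ft_force: [0.4, -0.1, -0.4]
grip_width: 0.0859
gripper_force: 0.0
```

>>> move_arm:
  plan:
    - [0,0,0,0,0,-2,1]
    - [0,0,0,0,0,-5,1]
    - [0,0,0,0,0,-9,1]
    - [0,0,0,-0.2,3,-13,1]
    - [0,0,0,-0.5,7.5,-14.5,1]

```text
time_s: 15.1
position: [0.5442, 0.0547, 0.2342]
tool_rot: [[0.994, 0.105, 0.007], [0.105, -0.994, -0.0], [0.007, 0.001, -1.0]]
ft_force: [0.7, -0.2, -0.9]
grip_width: 0.0852
gripper_force: 0.0
```

>>> move_arm:
  plan:
    - [0,0,0,-0.3,4.8,0,1]
    - [0,0,0,-0.6,9.6,0,1]
    - [0,0,0,-1,14.4,0,1]
    - [0,0,0,-1.3,19.2,0,1]
    - [0,0,0,-1.5,21.7,0,1]

```text
time_s: 15.6
position: [0.5502, -0.1668, 0.2299]
tool_rot: [[0.995, 0.099, 0.0], [0.099, -0.995, -0.001], [0.0, 0.001, -1.0]]
ft_force: [0.3, -0.0, 0.8]
grip_width: 0.0856
gripper_force: 0.0
```

>>> move_arm:
  plan:
    - [0,0,0,0,0,2,1]
    - [0,0,0,0,0,4,1]
    - [0,0,0,0,0,4,1]
    - [0,0,0,0,0,4,1]

```text
time_s: 16.0
position: [0.5507, -0.1632, 0.1904]
tool_rot: [[0.995, 0.102, 0.0], [0.102, -0.995, -0.0], [0.0, 0.0, -1.0]]
ft_force: [-0.2, 0.8, 0.9]
grip_width: 0.0852
gripper_force: 0.0
```

```bash
python3 -c "
from h import *
P=shots()
find(P,(.4539,.1201),kinds=('small',),z0=.042,collar=True,names='small1')
find(P,(.5405,.129),kinds=('large',),z0=.03,collar=True,names='large1')
find(P,(.5497,-.1636),kinds=('large',),names='large1')
find(P,(.4436,-.1856),kinds=('large',),names='large1')
go((.5497,-.1636,.12),(.5497,-.1636,.047))
im=np.hstack([cv2.resize(P[0]['color'][150:280,180:340],None,fx=2.4,fy=2.4),cv2.resize(P[1]['color'][120:250,180:340],None,fx=2.4,fy=2.4)])
cv2.imwrite('pics/p3.png',im[:,:,::-1])"
```

```text
small (0.4539, 0.1201) 2 -> [0.4554 0.1226] err 0.092
large (0.5405, 0.129) 2 -> [0.5401 0.1294] err 0.076
large (0.5497, -0.1636) 2 -> [ 0.55  -0.165] err 0.768
large (0.4436, -0.1856) 1 -> [ 0.442  -0.1811] err 1.644
16.5 [ 0.551 -0.163  0.19 ] y [ 0.102 -0.995  0.   ] z [ 0. -0. -1.] w 0.0856 F [-0.107  0.808 -0.132] 0.0
(0.5497, -0.1636, 0.12) cm, from here [-0.09  0.03  6.98]
(0.5497, -0.1636, 0.047) cm, from here [-0.09  0.03 14.28]
```

View pics/p3.png

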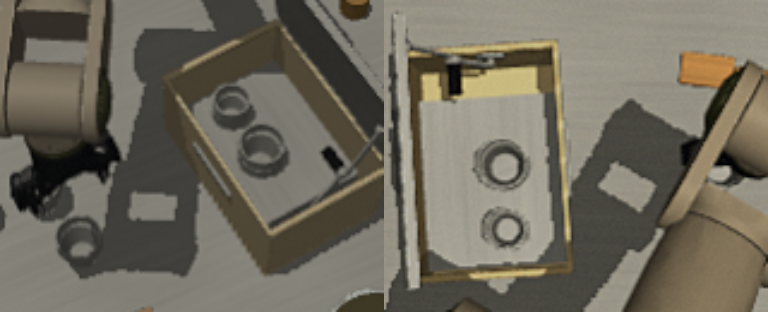

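Both nested cups sit level at (233,103) and (263,148). The next cup is unmoved at (80,240). Grasping it.

>>> move_arm:
  plan:
    - [0,0,0,-0.1,0,5,1]
    - [0,0,0,-0.1,0,9,1]
    - [0,0,0,-0.1,0,12.5,1]
    - [0,0,0,-0.1,0,14.3,1]
    - [0,0,0,-0.1,0,14.3,-1]

```text
time_s: 17.0
position: [0.5484, -0.1628, 0.0443]
tool_rot: [[0.995, 0.102, -0.004], [0.102, -0.995, 0.002], [-0.004, -0.003, -1.0]]
ft_force: [-0.1, -1.1, 1.8]
grip_width: 0.0731
gripper_force: 0.8
```

>>> move_arm:
  plan:
    - [0,0,0,0,0,0,-1]
    - [0,0,0,0,0,0,-1]
    - [0,0,0,0,0,0,-1]
    - [0,0,0,0,0,0,-1]
    - [0,0,0,0,0,0,-1]

```text
time_s: 17.5
position: [0.5496, -0.1634, 0.047]
tool_rot: [[0.995, 0.102, 0.001], [0.102, -0.995, -0.0], [0.001, 0.0, -1.0]]
ft_force: [0.0, -0.3, -2.0]
grip_width: 0.0661
gripper_force: 44.6
```

```bash
python3 -c "
from h import *
go((.5405,.129,.23))"
```

```text
17.5 [ 0.55  -0.163  0.047] y [ 0.102 -0.995  0.   ] z [ 0.001 -0.    -1.   ] w 0.0661 F [ 0.016 -0.264 -1.993] 44.6
(0.5405, 0.129, 0.23) cm, from here [  2.08 -29.17 -18.3 ]
```

>>> move_arm:
  plan:
    - [0,0,0,0,0,-4,-1]
    - [0,0,0,0,0,-9,-1]
    - [0,0,0,0.2,-3,-13,-1]
    - [0,0,0,0.5,-7,-16,-1]
    - [0,0,0,0.8,-11,-18,-1]

```text
time_s: 18.0
position: [0.5464, -0.0522, 0.2293]
tool_rot: [[0.995, 0.101, 0.003], [0.101, -0.995, -0.001], [0.003, 0.001, -1.0]]
ft_force: [0.0, 1.0, -1.6]
grip_width: 0.0664
gripper_force: 45.9
```

>>> move_arm:
  plan:
    - [0,0,0,0.3,-4.5,0,-1]
    - [0,0,0,0.6,-9,0,-1]
    - [0,0,0,0.9,-13.5,0,-1]
    - [0,0,0,1.2,-17,0,-1]
    - [0,0,0,1.3,-18.2,0,-1]

```text
time_s: 18.5
position: [0.54, 0.1323, 0.2268]
tool_rot: [[0.994, 0.105, 0.0], [0.105, -0.994, 0.001], [0.0, -0.001, -1.0]]
ft_force: [-0.2, -1.1, -1.3]
grip_width: 0.0661
gripper_force: 45.9
```

>>> move_arm:
  plan:
    - [0,0,0,0,0,1,-1]
    - [0,0,0,0,0,2,-1]
    - [0,0,0,0,0,2,-1]
    - [0,0,0,0,0,2,-1]

```text
time_s: 18.9
position: [0.5408, 0.128, 0.2062]
tool_rot: [[0.995, 0.1, -0.001], [0.1, -0.995, -0.0], [-0.001, 0.0, -1.0]]
ft_force: [0.1, 1.6, -1.2]
grip_width: 0.0661
gripper_force: 45.9
```

```bash
python3 -c "
from h import *
go((.5405,.129,.13),(.5405,.129,.1))"
```

```text
18.9 [0.541 0.128 0.206] y [ 0.1   -0.995  0.   ] z [-0.001 -0.    -1.   ] w 0.0661 F [ 0.12   1.553 -1.185] 45.9
(0.5405, 0.129, 0.13) cm, from here [-0.01 -0.1   7.62]
(0.5405, 0.129, 0.1) cm, from here [-0.01 -0.1  10.62]
```

>>> move_arm:
  plan:
    - [0,0,0,0,0,3,-1]
    - [0,0,0,0,0,5.5,-1]
    - [0,0,0,0,0,7.5,-1]
    - [0,0,0,0,0,8.5,-1]
    - [0,0,0,0,0,8.5,-1]

```text
time_s: 19.4
position: [0.5405, 0.1288, 0.1209]
tool_rot: [[0.995, 0.101, -0.002], [0.101, -0.995, -0.0], [-0.002, -0.0, -1.0]]
ft_force: [0.5, -0.3, -1.1]
grip_width: 0.0663
gripper_force: 45.9
```

>>> move_arm:
  plan:
    - [0,0,0,0,0,0.6,-1]
    - [0,0,0,0,0,1.1,-1]
    - [0,0,0,0,0,1.6,-1]
    - [0,0,0,0,0,2.0,-1]
    - [0,0,0,0,0,2.0,-1]

```text
time_s: 19.9
position: [0.5405, 0.1294, 0.1012]
tool_rot: [[0.995, 0.102, -0.001], [0.102, -0.995, 0.0], [-0.001, -0.0, -1.0]]
ft_force: [-0.1, -0.4, -1.1]
grip_width: 0.0665
gripper_force: 45.9
```

>>> move_arm:
  plan:
    - [0,0,0,0,0,0.15,-0.2]
    - [0,0,0,0,0,0.15,0.5]
    - [0,0,0,0,0,0.15,0.9]
    - [0,0,0,0,0,0.15,1]
    - [0,0,0,0,0,-0.5,1]

```text
time_s: 20.4
position: [0.5404, 0.1292, 0.1064]
tool_rot: [[0.995, 0.102, -0.001], [0.102, -0.995, -0.0], [-0.001, 0.0, -1.0]]
ft_force: [1.1, -0.5, -0.5]
grip_width: 0.0856
gripper_force: 0.0
```

>>> move_arm:
  plan:
    - [0,0,0,0,0,-2,1]
    - [0,0,0,0,0,-5,1]
    - [0,0,0,-0.5,1,-9,1]
    - [0,0,0,-3,4,-12.5,1]
    - [0,0,0,-6,7.5,-13,1]

```text
time_s: 20.9
position: [0.4897, 0.0482, 0.2406]
tool_rot: [[0.995, 0.104, 0.008], [0.104, -0.995, -0.001], [0.008, 0.002, -1.0]]
ft_force: [0.8, -1.0, 0.3]
grip_width: 0.0854
gripper_force: 0.0
```

>>> move_arm:
  plan:
    - [0,0,0,-2,4,0,1]
    - [0,0,0,-4,8,0,1]
    - [0,0,0,-6,12,0,1]
    - [0,0,0,-6,12,0,1]

```text
time_s: 21.3
position: [0.4399, -0.0808, 0.2373]
tool_rot: [[0.995, 0.096, 0.001], [0.096, -0.995, -0.002], [0.0, 0.002, -1.0]]
ft_force: [-0.1, 1.0, 0.2]
grip_width: 0.0855
gripper_force: 0.0
```

```bash
python3 -c "
from h import *
P=shots()
find(P,(.5405,.129),kinds=('large',),z0=.053,collar=True,names='large1')
find(P,(.4539,.1201),kinds=('small',),z0=.042,collar=True,names='small1')
find(P,(.4436,-.1856),kinds=('large',),names='large1')
go((.4436,-.1856,.2),(.4436,-.1856,.047))
save(P[0],'p4.png')"
```

```text
large (0.5405, 0.129) 2 -> [0.5412 0.1309] err 0.091
small (0.4539, 0.1201) 2 -> [0.4548 0.123 ] err 0.086
large (0.4436, -0.1856) 1 -> [ 0.4458 -0.1868] err 0.05
21.7 [ 0.441 -0.076  0.237] y [ 0.103 -0.995 -0.   ] z [-0.  0. -1.] w 0.0854 F [ 0.368 -0.222 -0.231] 0.0
(0.4436, -0.1856, 0.2) cm, from here [-0.91 10.92  3.66]
(0.4436, -0.1856, 0.047) cm, from here [-0.91 10.92 18.96]
```

View pics/p4.png

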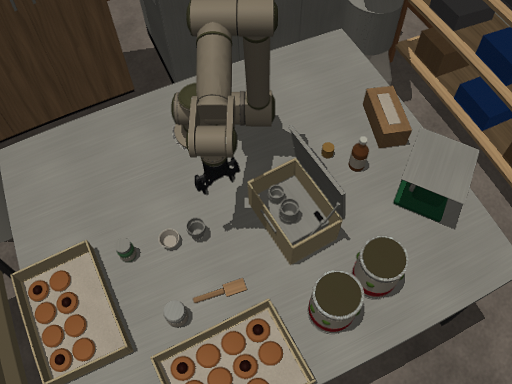

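One large cup is left, at (196,228) and unmoved. The stacks in the chest are fine at (276,192) and (290,208).

>>> move_arm:
  plan:
    - [0,0,0,-0.4,4.5,2,1]
    - [0,0,0,-0.8,9,6,1]
    - [0,0,0,-0.8,11,9,1]
    - [0,0,0,-0.8,11,11,1]
    - [0,0,0,-0.8,11,11,1]

```text
time_s: 22.2
position: [0.4435, -0.1865, 0.1243]
tool_rot: [[0.995, 0.101, -0.005], [0.101, -0.995, 0.004], [-0.004, -0.004, -1.0]]
ft_force: [-0.2, -1.0, 0.3]
grip_width: 0.0852
gripper_force: 0.0
```

>>> move_arm:
  plan:
    - [0,0,0,0,0,3,1]
    - [0,0,0,0,0,6,1]
    - [0,0,0,0,0,8,1]
    - [0,0,0,0,0,8,1]
    - [0,0,0,0,0,8,-1]

```text
time_s: 22.7
position: [0.4452, -0.187, 0.048]
tool_rot: [[0.995, 0.103, 0.001], [0.103, -0.995, -0.001], [0.001, 0.001, -1.0]]
ft_force: [-0.4, 0.5, 1.1]
grip_width: 0.0731
gripper_force: 0.0
```

>>> move_arm:
  plan:
    - [0,0,0,0,0,0,-1]
    - [0,0,0,0,0,0,-1]
    - [0,0,0,0,0,0,-1]
    - [0,0,0,0,0,0,-1]
    - [0,0,0,0,0,0,-1]

```text
time_s: 23.2
position: [0.4454, -0.1873, 0.0489]
tool_rot: [[0.995, 0.102, 0.003], [0.102, -0.995, -0.002], [0.003, 0.002, -1.0]]
ft_force: [0.3, 1.3, 5.4]
grip_width: 0.0671
gripper_force: 43.0
```

```bash
python3 -c "
from h import *
go((.5405,.129,.24))"
```

```text
23.2 [ 0.445 -0.187  0.049] y [ 0.102 -0.995  0.002] z [ 0.003 -0.002 -1.   ] w 0.0671 F [0.3   1.337 5.374] 43.0
(0.5405, 0.129, 0.24) cm, from here [ 12.75 -30.46 -19.14]
```

>>> move_arm:
  plan:
    - [0,0,0,0,0,-4,-1]
    - [0,0,0,0,0,-9,-1]
    - [0,0,0,0,0,-14,-1]
    - [0,0,0,1.5,-3.5,-17,-1]
    - [0,0,0,3.2,-7.7,-19,-1]

```text
time_s: 23.7
position: [0.4689, -0.1072, 0.2412]
tool_rot: [[0.995, 0.099, 0.006], [0.099, -0.995, -0.003], [0.006, 0.004, -1.0]]
ft_force: [0.6, -0.1, -1.8]
grip_width: 0.0668
gripper_force: 46.3
```

>>> move_arm:
  plan:
    - [0,0,0,1.9,-4.5,0,-1]
    - [0,0,0,3.8,-9,0,-1]
    - [0,0,0,5.7,-13.5,0,-1]
    - [0,0,0,7.6,-18,0,-1]
    - [0,0,0,9.5,-22.7,0,-1]

```text
time_s: 24.2
position: [0.5396, 0.1298, 0.2387]
tool_rot: [[0.995, 0.102, 0.003], [0.102, -0.995, -0.0], [0.003, 0.0, -1.0]]
ft_force: [0.4, 0.1, -2.1]
grip_width: 0.0668
gripper_force: 46.3
```

>>> move_arm:
  plan:
    - [0,0,0,0,0,1,-1]
    - [0,0,0,0,0,2,-1]
    - [0,0,0,0,0,2,-1]
    - [0,0,0,0,0,2,-1]

```text
time_s: 24.6
position: [0.5395, 0.1264, 0.2172]
tool_rot: [[0.995, 0.1, 0.0], [0.1, -0.995, -0.0], [0.0, 0.0, -1.0]]
ft_force: [0.1, -0.6, -0.8]
grip_width: 0.0672
gripper_force: 46.2
```

```bash
python3 -c "
from h import *
go((.5405,.129,.16),(.5405,.129,.124))"
```

```text
24.6 [0.539 0.126 0.217] y [ 0.1   -0.995  0.   ] z [ 0. -0. -1.] w 0.0672 F [ 0.117 -0.624 -0.768] 46.2
(0.5405, 0.129, 0.16) cm, from here [ 0.13 -0.25  5.72]
(0.5405, 0.129, 0.124) cm, from here [ 0.12 -0.25  9.32]
```

>>> move_arm:
  plan:
    - [0,0,0,0.1,-0.2,3,-1]
    - [0,0,0,0.1,-0.2,5,-1]
    - [0,0,0,0.1,-0.2,6.5,-1]
    - [0,0,0,0.1,-0.2,7.5,-1]
    - [0,0,0,0.1,-0.2,7.5,-1]

```text
time_s: 25.1
position: [0.5402, 0.1289, 0.1412]
tool_rot: [[0.995, 0.101, -0.001], [0.101, -0.995, -0.0], [-0.001, -0.0, -1.0]]
ft_force: [-0.5, 0.4, -1.1]
grip_width: 0.0673
gripper_force: 46.2
```

>>> move_arm:
  plan:
    - [0,0,0,0,0,0.5,-1]
    - [0,0,0,0,0,1.0,-1]
    - [0,0,0,0,0,1.4,-1]
    - [0,0,0,0,0,1.7,-1]
    - [0,0,0,0,0,1.7,-1]

```text
time_s: 25.6
position: [0.5407, 0.1297, 0.1251]
tool_rot: [[0.995, 0.102, 0.001], [0.102, -0.995, 0.0], [0.001, -0.0, -1.0]]
ft_force: [-0.4, -0.5, 1.7]
grip_width: 0.0672
gripper_force: 46.5
```

>>> move_arm:
  plan:
    - [0,0,0,0,0,0.1,-0.2]
    - [0,0,0,0,0,0.1,0.5]
    - [0,0,0,0,0,0.1,0.9]
    - [0,0,0,0,0,0.1,1]
    - [0,0,0,0,0,-0.5,1]

```text
time_s: 26.1
position: [0.54, 0.1296, 0.1291]
tool_rot: [[0.995, 0.102, -0.002], [0.102, -0.995, -0.0], [-0.002, -0.0, -1.0]]
ft_force: [0.6, -0.3, -0.5]
grip_width: 0.0855
gripper_force: 0.0
```

>>> move_arm:
  plan:
    - [0,0,0,0,0,-2,1]
    - [0,0,0,0,0,-5,1]
    - [0,0,0,0,0,-9,1]
    - [0,0,0,0,4,-13,1]
    - [0,0,0,0,8,-17,1]

```text
time_s: 26.6
position: [0.5473, 0.059, 0.2923]
tool_rot: [[0.995, 0.104, 0.001], [0.104, -0.995, -0.0], [0.001, 0.0, -1.0]]
ft_force: [0.8, -0.4, -0.8]
grip_width: 0.0854
gripper_force: 0.0
```

>>> move_arm:
  plan:
    - [8,0,0,0.5,3,0,1]
    - [16,0,0,1,6,0,0.2]
    - [24,0,0,2,8,0,0.2]
    - [32,0,0,4,8,0,0.2]
    - [40,0,0,6,8,0,0.2]

```text
time_s: 27.1
position: [0.6161, -0.0156, 0.2913]
tool_rot: [[0.995, 0.078, -0.064], [0.1, -0.759, 0.643], [0.002, -0.646, -0.763]]
ft_force: [0.3, 0.7, 1.1]
grip_width: 0.0509
gripper_force: 0.0
```

>>> move_arm:
  plan:
    - [5,0,0,0,0,0,0.2]
    - [5,0,0,0,0,0,0.2]
    - [5,0,0,0,0,0,0.2]

```text
time_s: 27.4
position: [0.6154, -0.0143, 0.2905]
tool_rot: [[0.995, 0.072, -0.072], [0.102, -0.705, 0.702], [0.0, -0.705, -0.709]]
ft_force: [-0.8, -0.6, 0.7]
grip_width: 0.0514
gripper_force: 0.0
```

```bash
cat >> h.py <<'E'
O=np.array([.5387,.1469,0]);ex=np.array([-.102,.995,0]);ey=np.array([-.995,-.102,0])
def C(x,y,z): return tuple(np.round(O+ex*x+ey*y+np.array([0,0,z]),4))
E
python3 -c "
from h import *
P=shots()
find(P,(.5405,.129),kinds=('large',),z0=.076,collar=True,names='large1')
find(P,(.4539,.1201),kinds=('small',),z0=.042,collar=True,names='small1')
for p in P:
  print(proj(p,[C(.03,-.101,.168)]),[ (d['pixel'],round(d['conf'],2)) for d in env.tip_of('stay_grip',p)[:2]])
g=np.array(C(.03,-.096,.168)); z=env.observe()['tool_rot'][:,2]
go(tuple(g-.1*z),tuple(g+.014*z))
im=np.hstack([cv2.resize(P[0]['color'][90:290,150:350],None,fx=2,fy=2),cv2.resize(P[1]['color'][100:300,150:350],None,fx=2,fy=2)])
cv2.imwrite('pics/p5.png',im[:,:,::-1])"
```

```text
large (0.5405, 0.129) 1 -> [0.5398 0.1312] err 0.081
small (0.4539, 0.1201) 2 -> [0.4557 0.1233] err 0.274
[[318.26058642 215.78307141]] [([317.1, 217.2], 0.59)]
[[208.91528982 152.6592666 ]] [([205.3, 153.8], 0.51)]
27.8 [ 0.615 -0.014  0.291] y [ 0.073 -0.704 -0.707] z [-0.072  0.703 -0.708] w 0.0513 F [ 0.307 -0.637 -0.033] 0.0
(np.float64(0.6383772085923628), np.float64(0.11621034410751901), np.float64(0.23876617801844557)) cm, from here [ 3.62 -5.31 12.66]
(np.float64(0.6301951907970692), np.float64(0.19634055182494733), np.float64(0.15809273507741764)) cm, from here [ 3.62 -5.31 24.06]
```

View pics/p5.png

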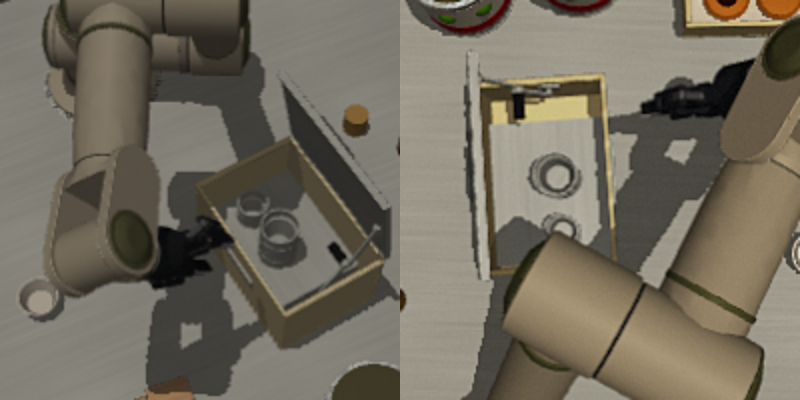

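The large stack of four is at (278,238) and the small pair at (253,205). The black grip is at (337,252), free to approach.

>>> move_arm:
  plan:
    - [0,0,0,1.2,-2,4,0.2]
    - [0,0,0,2.4,-4,8,0.2]
    - [0,0,0,3.6,-5.3,12,0.2]
    - [0,0,0,3.6,-5.3,13.5,0.2]
    - [0,0,0,3.6,-5.3,13.5,0.2]

```text
time_s: 28.3
position: [0.6368, 0.1237, 0.2311]
tool_rot: [[0.995, 0.072, -0.076], [0.105, -0.703, 0.704], [-0.003, -0.708, -0.707]]
ft_force: [0.8, -0.2, 0.4]
grip_width: 0.0508
gripper_force: 0.0
```

>>> move_arm:
  plan:
    - [0,0,0,0,0,3,0.2]
    - [0,0,0,0,0,5,0.2]
    - [0,0,0,0,0,7,0.2]
    - [0,0,0,0,0,7,0.2]
    - [0,0,0,0,0,7,0.2]

```text
time_s: 28.8
position: [0.6332, 0.1699, 0.1838]
tool_rot: [[0.995, 0.072, -0.071], [0.101, -0.704, 0.703], [0.001, -0.707, -0.707]]
ft_force: [0.8, 0.1, -0.4]
grip_width: 0.0514
gripper_force: 0.0
```

```bash
python3 -c "
from h import *
g=np.array(C(.03,-.096,.168)); z=env.observe()['tool_rot'][:,2]
go(tuple(g+.014*z))
P=shots()
im=np.hstack([cv2.resize(P[0]['color'][150:250,260:360],None,fx=4,fy=4,interpolation=2),cv2.resize(P[1]['color'][110:210,170:270],None,fx=4,fy=4,interpolation=2)])
cv2.imwrite('pics/p6.png',im[:,:,::-1])"
```

```text
28.8 [0.633 0.17  0.184] y [ 0.072 -0.704 -0.707] z [-0.071  0.703 -0.707] w 0.0514 F [ 0.798  0.096 -0.355] 0.0
(np.float64(0.6302115265332027), np.float64(0.19634624231538486), np.float64(0.15809674636939142)) cm, from here [-0.03 -0.06  3.7 ]
```

View pics/p6.png

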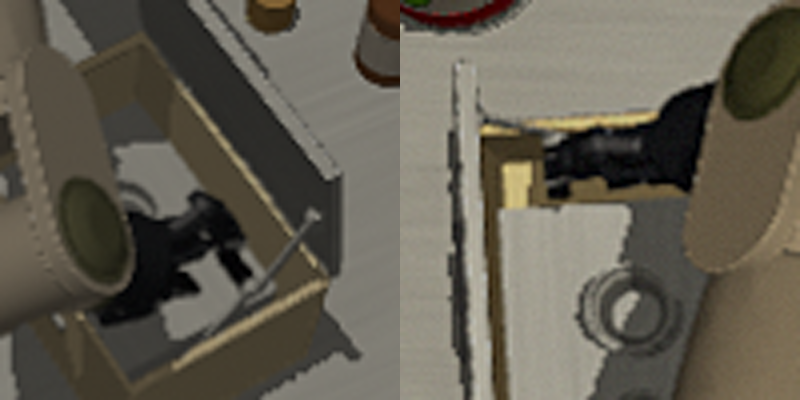

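The fingers straddle the grip bar, which is at (235,268) in the left view, clear of the stay and the lid. Going in and closing.

>>> move_arm:
  plan:
    - [0,0,0,0,0,1.5,0.2]
    - [0,0,0,0,0,2.8,0.2]
    - [0,0,0,0,0,3.7,0.2]
    - [0,0,0,0,0,3.7,0.2]
    - [0,0,0,0,0,3.7,-0.2]
  squeeze: 25

```text
time_s: 29.4
position: [0.63, 0.1973, 0.1566]
tool_rot: [[0.995, 0.072, -0.072], [0.102, -0.703, 0.703], [-0.0, -0.707, -0.707]]
ft_force: [-0.4, -0.2, 0.2]
grip_width: 0.0382
gripper_force: 0.0
```

>>> move_arm:
  plan:
    - [0,0,0,0,0,0,-0.8]
    - [0,0,0,0,0,0,-1]
    - [0,0,0,0,0,0,-1]
    - [0,0,0,0,0,0,-1]
    - [0,0,0,0,0,0,-1]

```text
time_s: 29.9
position: [0.6303, 0.1961, 0.1565]
tool_rot: [[0.995, 0.071, -0.071], [0.101, -0.704, 0.703], [0.0, -0.706, -0.708]]
ft_force: [0.3, -4.7, -1.1]
grip_width: 0.0172
gripper_force: 25.8
```

```bash
python3 -c "
from h import *
p=env.observe()['position']
a0=np.arctan2(56,42); T=[]
for d in (4,8,12,16,20):
  a=a0+d/70.; T.append(tuple(np.round(p+ex*.070*(np.cos(a)-np.cos(a0))+np.array([0,0,.07*(np.sin(a)-np.sin(a0))]),4)))
go(*T)"
```

```text
29.9 [0.63  0.196 0.157] y [ 0.071 -0.704 -0.706] z [-0.071  0.703 -0.708] w 0.0172 F [ 0.339 -4.731 -1.137] 25.8
(np.float64(0.6307), np.float64(0.1929), np.float64(0.1588)) cm, from here [ 0.    0.07 -0.39]
(np.float64(0.631), np.float64(0.1895), np.float64(0.161)) cm, from here [ 0.    0.16 -0.79]
(np.float64(0.6314), np.float64(0.186), np.float64(0.1629)) cm, from here [ 0.    0.27 -1.17]
(np.float64(0.6317), np.float64(0.1824), np.float64(0.1646)) cm, from here [-0.    0.41 -1.54]
(np.float64(0.6321), np.float64(0.1787), np.float64(0.1661)) cm, from here [ 0.    0.57 -1.91]
```

>>> move_arm:
  plan:
    - [0,0,0,0,0,0,-1]
    - [0,0,0,0,0.03,-0.2,-1]
    - [0,0,0,0,0.07,-0.4,-1]
    - [0,0,0,0,0.11,-0.6,-1]
    - [0,0,0,0,0.16,-0.8,-1]
  squeeze: 60

```text
time_s: 30.4
position: [0.6307, 0.1904, 0.1606]
tool_rot: [[0.995, 0.071, -0.073], [0.102, -0.703, 0.704], [-0.001, -0.707, -0.707]]
ft_force: [4.4, 2.8, -10.7]
grip_width: 0.0158
gripper_force: 58.5
```

>>> move_arm:
  plan:
    - [0,0,0,0,0.05,-0.2,-1]
    - [0,0,0,0,0.11,-0.4,-1]
    - [0,0,0,0,0.18,-0.57,-1]
    - [0,0,0,0,0.25,-0.75,-1]
    - [0,0,0,0,0.25,-0.75,-1]

```text
time_s: 30.9
position: [0.6315, 0.1832, 0.165]
tool_rot: [[0.995, 0.072, -0.072], [0.102, -0.703, 0.704], [0.0, -0.707, -0.707]]
ft_force: [3.2, 2.5, -5.7]
grip_width: 0.0158
gripper_force: 58.9
```

>>> move_arm:
  plan:
    - [0,0,0,0,0.08,-0.2,-1]
    - [0,0,0,0,0.16,-0.37,-1]
    - [0,0,0,0,0.24,-0.55,-1]
    - [0,0,0,0,0.33,-0.73,-1]
    - [0,0,0,0,0.33,-0.73,-1]

```text
time_s: 31.4
position: [0.6321, 0.1767, 0.168]
tool_rot: [[0.995, 0.072, -0.072], [0.102, -0.702, 0.705], [0.0, -0.709, -0.706]]
ft_force: [4.6, 7.4, -7.0]
grip_width: 0.0159
gripper_force: 59.0
```

```bash
python3 -c "
from h import *
go()
P=shots()
for n in ('lid_edge','stay_grip'):
    t=[env.tip_of(n,p) for p in P]
    if all(t): print(n,tri(*[ray(p,q[0]['pixel']) for p,q in zip(P,t)]))
    else: print(n,t)
im=np.hstack([cv2.resize(P[0]['color'][120:250,240:370],None,fx=3,fy=3,interpolation=2),cv2.resize(P[1]['color'][110:240,150:280],None,fx=3,fy=3,interpolation=2)])
cv2.imwrite('pics/p7.png',im[:,:,::-1])"
```

```text
31.4 [0.632 0.177 0.168] y [ 0.072 -0.702 -0.709] z [-0.072  0.705 -0.706] w 0.0159 F [ 4.6    7.388 -6.978] 59.0
lid_edge (array([0.528, 0.219, 0.336]), np.float64(0.003708737204134767))
stay_grip (array([0.639, 0.168, 0.188]), np.float64(4.896775793007783e-05))
```

View pics/p7.png

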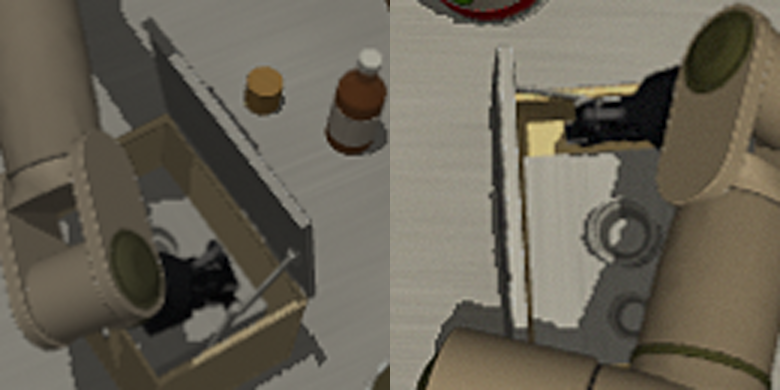

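The bar is held at (225,270) and has come up and to the front. The lid has barely moved, and the stay is unlocked. I'll go a little further along the circle, then release and back off.

>>> move_arm:
  plan:
    - [0,0,0,0,0.14,-0.26,-1]
    - [0,0,0,0,0.3,-0.52,-1]
    - [0,0,0,0,0.46,-0.78,-1]
    - [0,0,0,0,0.63,-1.04,-1]
    - [0,0,0,0,0.63,-1.04,-1]

```text
time_s: 32.2
position: [0.6332, 0.1652, 0.1719]
tool_rot: [[0.995, 0.073, -0.072], [0.103, -0.701, 0.706], [0.001, -0.709, -0.705]]
ft_force: [1.9, 6.2, -1.3]
grip_width: 0.0159
gripper_force: 59.2
```

>>> move_arm:
  plan:
    - [0,0,0,0,0,0,-0.6]
    - [0,0,0,0,0,0,-0.2]
    - [0,0,0,0,0,0,0.1]
    - [0,0,0,0,0,0,0.1]
    - [0,0,0,0,0,-1.5,0.1]

```text
time_s: 32.7
position: [0.6337, 0.1538, 0.1805]
tool_rot: [[0.995, 0.071, -0.075], [0.103, -0.703, 0.704], [-0.003, -0.708, -0.707]]
ft_force: [-0.9, 0.1, 0.3]
grip_width: 0.047
gripper_force: 0.0
```

>>> move_arm:
  plan:
    - [0,0,0,0,0,-4,0.1]
    - [0,0,0,0,0,-8,0.1]
    - [0,0,0,0,0,-12,0.1]
    - [0,0,0,0,0,-15,-1]
    - [0,0,0,0,0,-15,-1]

```text
time_s: 33.2
position: [0.6462, 0.0444, 0.2905]
tool_rot: [[0.995, 0.074, -0.065], [0.098, -0.706, 0.702], [0.006, -0.705, -0.709]]
ft_force: [1.6, 0.2, -0.1]
grip_width: 0.0188
gripper_force: 0.0
```

```bash
python3 -c "
from h import *
go()
P=shots()
for n in ('lid_edge','stay_grip'):
    t=[env.tip_of(n,p) for p in P]
    if all(t): print(n,tri(*[ray(p,q[0]['pixel']) for p,q in zip(P,t)]))
    else: print(n,t)
find(P,(.5405,.129),kinds=('large',),z0=.076,collar=True,names='large1')
im=np.hstack([cv2.resize(P[0]['color'][120:250,240:370],None,fx=3,fy=3,interpolation=2),cv2.resize(P[1]['color'][110:240,150:280],None,fx=3,fy=3,interpolation=2)])
cv2.imwrite('pics/p8.png',im[:,:,::-1])"
```

```text
33.2 [0.646 0.044 0.29 ] y [ 0.074 -0.706 -0.705] z [-0.065  0.702 -0.709] w 0.0188 F [ 1.626  0.219 -0.102] 0.0
lid_edge (array([ 0.555, -0.02 ,  0.643]), np.float64(0.34553009655532396))
stay_grip (array([0.639, 0.159, 0.194]), np.float64(0.0015569244307061534))
large (0.5405, 0.129) 2 -> [0.54  0.131] err 0.113
```

View pics/p8.png

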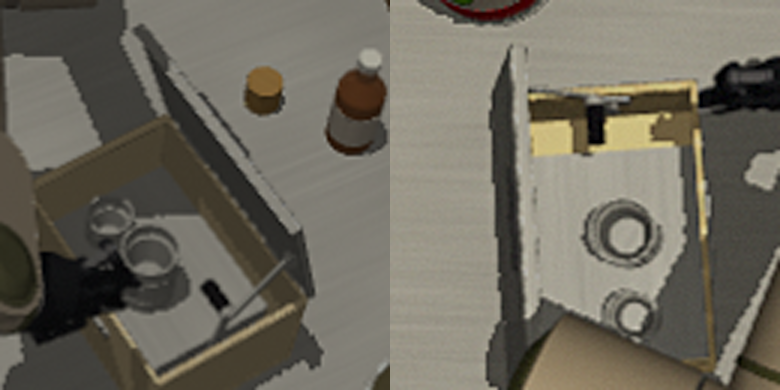

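The stay stays folded, with the grip at (213,295), and the lid has come slightly down. Both stacks are intact. Next I'll straighten the tool and go over the lid to its outer side.

>>> move_arm:
  plan:
    - [-8,0,0,-1,-2,-2,-1]
    - [-16,0,0,-3,-4,-4,-1]
    - [-24,0,0,-5,-6,-6,-1]
    - [-32,0,0,-8,-8,-8,-1]
    - [-40,0,0,-11.4,-10,-8.5,-1]

```text
time_s: 34.1
position: [0.5301, 0.0463, 0.42]
tool_rot: [[0.995, 0.101, -0.005], [0.101, -0.992, 0.081], [0.003, -0.081, -0.997]]
ft_force: [0.8, 1.4, 0.0]
grip_width: -0.0001
gripper_force: 0.0
```

>>> move_arm:
  plan:
    - [-5,0,0,0,0,0,-1]
    - [-5,0,0,0,0,0,-1]
    - [-5,0,0,0,0,0,-1]
    - [-5,0,0,0,0,0,-1]

```text
time_s: 34.5
position: [0.5314, 0.0463, 0.4166]
tool_rot: [[0.995, 0.101, -0.003], [0.101, -0.995, 0.002], [-0.003, -0.002, -1.0]]
ft_force: [0.8, -0.5, -0.8]
grip_width: 0.0002
gripper_force: 0.0
```

```bash
python3 -c "
from h import *
go((.53,.04,.43),(.527,.275,.43),(.527,.275,.30))
p=env.get_image('scene'); print(env.tip_of('lid_edge',p)[:2])
d=env.tip_of('lid_edge',p)
for a in (80,75,70,65,60): 
  r=np.radians(a); print(a,proj(p,[C(.1-.202*np.cos(r)+.009*np.sin(r),0,.15+.202*np.sin(r)+.009*np.cos(r))]))"
```

```text
34.5 [0.531 0.046 0.417] y [ 0.101 -0.995 -0.002] z [-0.003  0.002 -1.   ] w 0.0002 F [ 0.834 -0.473 -0.763] 0.0
(0.53, 0.04, 0.43) cm, from here [-0.2   0.61 -1.35]
(0.527, 0.275, 0.43) cm, from here [  1.87 -22.8   -1.3 ]
(0.527, 0.275, 0.3) cm, from here [  1.9  -22.77  11.7 ]
[{'pixel': [311.0, 160.3], 'conf': 0.63}]
80 [[317.229 156.739]]
75 [[312.465 159.69 ]]
70 [[307.778 162.888]]
65 [[303.147 166.294]]
60 [[298.643 169.873]]
```

>>> move_arm:
  plan:
    - [0,0,0,0.4,-4.5,0,-1]
    - [0,0,0,0.8,-9,0,-1]
    - [0,0,0,1.2,-13.5,0,-1]
    - [0,0,0,1.6,-18,0,-1]
    - [0,0,0,1.9,-22,0,-1]

```text
time_s: 35.15
position: [0.5274, 0.2693, 0.4175]
tool_rot: [[0.995, 0.101, -0.001], [0.101, -0.995, 0.0], [-0.001, -0.001, -1.0]]
ft_force: [1.0, -0.3, -0.1]
grip_width: -0.0001
gripper_force: 0.0
```

>>> move_arm:
  plan:
    - [0,0,0,0,-0.3,0,-1]
    - [0,0,0,0,-0.3,3,-1]
    - [0,0,0,0,-0.3,6,-1]
    - [0,0,0,0,-0.3,9,-1]
    - [0,0,0,0,-0.3,10,-1]

```text
time_s: 35.65
position: [0.5267, 0.2695, 0.3148]
tool_rot: [[0.995, 0.1, -0.006], [0.1, -0.995, -0.001], [-0.006, 0.001, -1.0]]
ft_force: [-0.5, 1.0, 0.9]
grip_width: 0.0
gripper_force: 0.0
```

```bash
python3 -c "
from h import *
p=env.observe()['position']
for a in (73,66,60,53,46,40,33,26,20,13,7,3,0,-1.5):
  r=np.radians(a); R=.165
  cx=.1-R*np.cos(r)+.009*np.sin(r); cz=.15+R*np.sin(r)+.009*np.cos(r)
  print(a,end=' '); t=C(cx+.0145*np.sin(r)+0.0,0,cz); q=env.observe(); print(np.round(q['tool_rot'].T@(np.array(t)-q['position'])*100,2), np.round(t,3))
go()"
```

```text
73 [-0.05  4.89  0.44] [0.531 0.221 0.31 ]
66 [-0.03  6.88  1.05] [0.533 0.201 0.304]
60 [-0.03  8.53  1.75] [0.535 0.185 0.297]
53 [-0.02 10.37  2.77] [0.537 0.166 0.287]
46 [-1.000e-02  1.209e+01  4.000e+00] [0.538 0.149 0.275]
40 [ 0.   13.44  5.19] [0.54  0.136 0.263]
33 [1.000e-02 1.488e+01 6.750e+00] [0.541 0.121 0.247]
26 [ 0.02 16.11  8.45] [0.543 0.109 0.23 ]
20 [ 0.03 17.02 10.  ] [0.544 0.1   0.215]
13 [ 0.05 17.86 11.9 ] [0.544 0.092 0.196]
7 [ 0.05 18.4  13.59] [0.545 0.086 0.179]
3 [ 0.06 18.66 14.73] [0.545 0.084 0.168]
0 [ 0.06 18.81 15.59] [0.545 0.082 0.159]
-1.5 [ 0.07 18.86 16.02] [0.545 0.082 0.155]
35.6 [0.527 0.27  0.315] y [ 0.1   -0.995  0.001] z [-0.006 -0.001 -1.   ] w 0.0 F [-0.545  1.014  0.855] 0.0
```

>>> move_arm:
  plan:
    - [0,0,0,0,2.5,0.2,-1]
    - [0,0,0,0,4,0.3,-1]
    - [0,0,0,0,4.9,0.45,-1]
    - [0,0,0,0,5.9,0.75,-1]
    - [0,0,0,0,6.9,1.05,-1]

```text
time_s: 36.15
position: [0.5344, 0.2018, 0.3085]
tool_rot: [[0.995, 0.102, 0.003], [0.102, -0.995, 0.001], [0.003, -0.001, -1.0]]
ft_force: [0.5, 3.3, 4.6]
grip_width: 0.0
gripper_force: 2.2
```

>>> move_arm:
  plan:
    - [0,0,0,0,0.8,0.35,-1]
    - [0,0,0,0,1.6,0.7,-1]
    - [0,0,0,0,2.5,1.2,-1]
    - [0,0,0,0,3.4,1.7,-1]
    - [0,0,0,0,4.3,2.3,-1]

```text
time_s: 36.65
position: [0.5384, 0.1584, 0.284]
tool_rot: [[0.995, 0.102, -0.0], [0.102, -0.995, -0.0], [-0.0, 0.0, -1.0]]
ft_force: [1.3, 2.1, 4.3]
grip_width: -0.0002
gripper_force: 1.8
```

```bash
python3 -c "
from h import *
go(C(-.0105+.0,0,.263))
p=env.get_image('scene'); save(p,'p9.png')
print([d['pixel'] for d in env.tip_of('lid_edge',p)])"
```

```text
36.6 [0.538 0.158 0.284] y [ 0.102 -0.995  0.   ] z [-0. -0. -1.] w -0.0002 F [1.305 2.126 4.325] 1.8
(np.float64(0.5398), np.float64(0.1365), np.float64(0.263)) cm, from here [-0.09  2.19  2.1 ]
[[290.2, 178.8]]
```

View pics/p9.png

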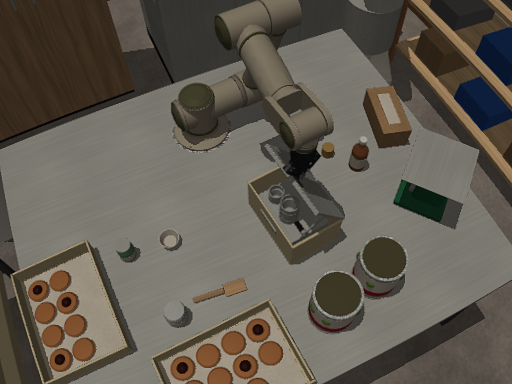

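The lid is coming down smoothly, at about 50° with its edge at (290,179). Carrying on.

>>> move_arm:
  plan:
    - [0,0,0,0,0.9,0.9,-1]
    - [0,0,0,0,1.6,1.5,-1]
    - [0,0,0,0,2.25,2.1,-1]
    - [0,0,0,0,3.0,2.85,-1]
    - [0,0,0,0,3.7,3.65,-1]

```text
time_s: 37.25
position: [0.542, 0.122, 0.247]
tool_rot: [[0.995, 0.102, -0.001], [0.102, -0.995, 0.001], [-0.001, -0.001, -1.0]]
ft_force: [-0.2, 2.7, 0.9]
grip_width: -0.0002
gripper_force: 1.2
```

>>> move_arm:
  plan:
    - [0,0,0,0,0.6,0.85,-1]
    - [0,0,0,0,1.2,1.7,-1]
    - [0,0,0,0,1.7,2.45,-1]
    - [0,0,0,0,2.1,3.2,-1]
    - [0,0,0,0,2.6,4.0,-1]

```text
time_s: 37.75
position: [0.5448, 0.0962, 0.2074]
tool_rot: [[0.995, 0.102, 0.0], [0.102, -0.995, -0.0], [0.0, 0.0, -1.0]]
ft_force: [0.2, 2.1, 0.9]
grip_width: -0.0002
gripper_force: 0.8
```

```bash
python3 -c "
from h import *
go(C(-.065,0,.168),C(-.065,0,.159))"
```

```text
37.8 [0.545 0.096 0.207] y [ 0.102 -0.995  0.   ] z [ 0. -0. -1.] w -0.0002 F [0.218 2.053 0.885] 0.8
(np.float64(0.5453), np.float64(0.0822), np.float64(0.168)) cm, from here [-0.1   1.4   3.94]
(np.float64(0.5453), np.float64(0.0822), np.float64(0.159)) cm, from here [-0.1   1.4   4.84]
```

>>> move_arm:
  plan:
    - [0,0,0,0,0.4,0.9,-1]
    - [0,0,0,0,0.7,1.8,-1]
    - [0,0,0,0,1.0,2.6,-1]
    - [0,0,0,0,1.2,3.2,-1]
    - [0,0,0,0,1.4,3.7,-1]

```text
time_s: 38.25
position: [0.5462, 0.0824, 0.1704]
tool_rot: [[0.995, 0.102, -0.0], [0.102, -0.995, -0.0], [-0.0, 0.0, -1.0]]
ft_force: [0.5, 0.1, 0.4]
grip_width: -0.0001
gripper_force: 0.4
```

>>> move_arm:
  plan:
    - [0,0,0,0,0,0.4,-1]
    - [0,0,0,0,0,0.8,-1]
    - [0,0,0,0,0,1.1,-1]
    - [0,0,0,0,0,1.2,-1]
    - [0,0,0,0,0,1.2,-1]

```text
time_s: 38.75
position: [0.5462, 0.0827, 0.1591]
tool_rot: [[0.995, 0.102, 0.0], [0.102, -0.995, 0.0], [0.0, -0.0, -1.0]]
ft_force: [-0.6, 0.4, 0.8]
grip_width: 0.0003
gripper_force: 0.6
```

>>> move_arm:
  plan:
    - [0,0,0,0,0,0.1,-1]
    - [0,0,0,0,0,0.15,-1]
    - [0,0,0,0,0,0.2,-1]
    - [0,0,0,0,0,0.2,-1]

```text
time_s: 39.15
position: [0.5463, 0.0827, 0.159]
tool_rot: [[0.995, 0.102, 0.002], [0.102, -0.995, -0.0], [0.002, 0.0, -1.0]]
ft_force: [-5.5, -0.7, 15.4]
grip_width: -0.0003
gripper_force: 7.8
```

```bash
python3 -c "
from h import *
go()
p=env.get_image('scene')
print([d['pixel'] for d in env.tip_of('lid_edge',p)])
for a in (6,4,2,0): 
  r=np.radians(a); print(a,proj(p,[C(.1-.202*np.cos(r)+.009*np.sin(r),0,.15+.202*np.sin(r)+.009*np.cos(r))]))
cv2.imwrite('pics/p10.png',cv2.resize(p['color'][140:270,220:370],None,fx=4,fy=4,interpolation=2)[:,:,::-1])"
```

```text
39.1 [0.546 0.083 0.159] y [ 0.102 -0.995  0.   ] z [ 0.002 -0.    -1.   ] w -0.0003 F [-5.545 -0.698 15.364] 7.8
[[268.3, 213.1]]
6 [[268.587 208.909]]
4 [[268.336 210.051]]
2 [[268.142 211.176]]
0 [[268.018 212.22 ]]
```

View pics/p10.png

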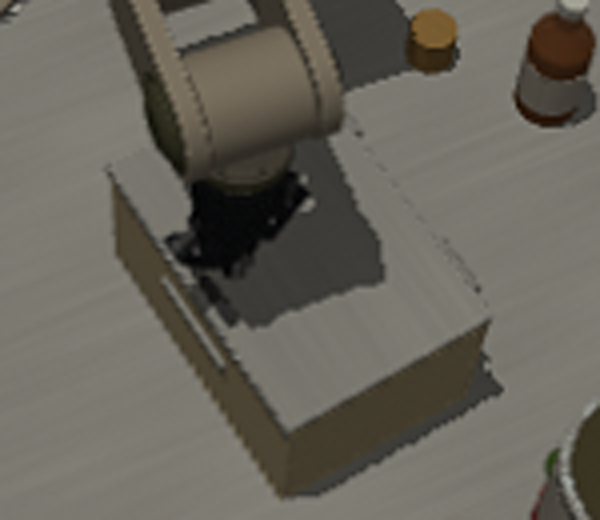

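The lid lies flush on the rim all round and pushes back with 15 N, so it is shut. Backing off.

>>> move_arm:
  plan:
    - [0,0,0,0,0,-0.5,-1]
    - [0,0,0,0,0,-2,-1]
    - [0,0,0,0,0,-5,-1]
    - [0,0,0,0,0,-9,-1]
    - [0,0,0,0,0,-9,-1]

```text
time_s: 39.75
position: [0.548, 0.0826, 0.252]
tool_rot: [[0.995, 0.102, 0.01], [0.102, -0.995, -0.001], [0.009, 0.001, -1.0]]
ft_force: [0.4, -0.1, 0.0]
grip_width: 0.0001
gripper_force: 0.0
```

```bash
python3 -c "
from h import *
go()
p=env.get_image('scene')
print([d['pixel'] for d in env.tip_of('lid_edge',p)])
print(env.close_job())"
```

```text
39.8 [0.548 0.083 0.252] y [ 0.102 -0.995  0.001] z [ 0.01  -0.001 -1.   ] w 0.0001 F [ 0.43  -0.055  0.045] 0.0
[[131.1, 254.3], [266.0, 212.1]]
the job is handed in; nothing more can be done
None
```

I nested all four cups (three large, one small) in their stacks, unlocked the stay and closed the lid gently; the job is handed in at about 40 s, with no verdict returned.

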